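Stack a lens pack on a pin nest to the height of the gauge post

ROBOT

A 7-joint arm with a two-finger parallel gripper is mounted at the origin on a cart in front of the work surface, level with it; the furniture and walls round the work are solid. World frame = base frame: x ahead of the robot, y to its left, z up, the work surface at z = 0. Lengths are in m, angles in rad, forces in N, time in s.
With the tool pointing down it reaches from about 0.4 to 0.85 m from the base axis. Payload 4.5 kg.
Tool frame: the origin (TCP) lies midway between the tips of the shut fingers; the grasp point (between the pads) lies 19 mm behind it; z points along the fingers, y is the line along which they close (so a half turn about z gives the same grasp; the last joint's range is limited). The gripper opens to 85 mm and grips with 20 to 120 N. Pads are 22 mm wide; open, the fingers measure 114 mm over their backs; the gripper's body (76 mm by 85 mm) begins 54 mm behind the grasp point. The pads swing forward as they close: fully open they stand 13 mm farther back than shut.
Start: joints at [-1.119, 0.689, -0.195, 1.565, 0.157, 0.902, -0.215], TCP at [0.254, 0.571, 0.231] pointing down, gripper open.
Joint ranges: [-3.01, 3.01], [-0.46, 2.08], [-1.47, 1.51], [0.13, 2.56], [-1, 4.14], [0.04, 2.09], [-2.66, 2.66]. Speed limits (rad/s): [2.57, 2.57, 3.14, 3.14, 3.14, 3.14, 3.14].

INTERFACE

Orientations are given as a unit quaternion [w, x, y, z].
In Python, from rig import status, cams, job gives the robot as it stands.
- The arm moves only by the shell command python3 -m pendant 'ROWS'. ROWS is a JSON object of lists of equal length, an entry for each row: "delta_rot": the turn, a rotation vector about the tool's x, y, z in units of pi rad (1.0 is pi rad), a list of three; "xyz": the shift along the tool's x, y, z in units of 500 mm (1.0 is 500 mm), a list of three; "jaw": the opening, from 0 (shut) to 1 (fully open). In form: {"delta_rot": [[wx, wy, wz], ...], "xyz": [[dx, dy, dz], ...], "jaw": [jaw, ...]}. A call has 1 to 20 rows; each row is the pose to reach, as a shift and turn from the pose commanded when the call began, along the tool's axes at that moment, turning the shorter way round; what a row does not reach only later rows make up. A row lasts 1/8 s, in which the tool goes at most 62.5 mm and 10.7 degrees, less where a joint would pass 70% of its speed; a pose out of reach is approached as far as the arm can. A call with a number of a shift or a turn outside -1 to 1 is refused whole. A call with a gripper value outside its range is refused whole. The fingers move at their own pace and stop on an object; the grip force is fixed at half the most. Time passes only in rows, so rows that repeat a pose let the fingers close. It gives the time, the measured TCP pose, the force, the opening and the grip force at its end, in the units of the state.
- status.observe(): the state, without advancing time (a new reading comes with each control period).
- cams.read_camera(name): name is "scene" or "side" or "wrist"; returns (picture, depth): 420x560x3 uint8, red, green, blue; 420x560 float32, m along the optical axis (not along the pixel's ray), 0 where there is no reading.
- cams.get_calibration(name): a dict with "mtx" (3x3 intrinsics, pixels), "R" (3x3) and "t" (3): a world point X has camera coordinates R X + t. Camera axes: x right, y down, z forward; pixel columns grow to the right and rows downward; lengths in m; the calibration is good to about 2 mm. A picture is of the moment at which its call begins: read the wrist's pose just before it. get_calibration takes no time and is no camera call; for the wrist camera it gives the pose at the moment of the call.
- job.finish_job(): hands the job in; it is judged then, once.
Trained networks look in the newest picture that a camera, given by its name, has taken for a name from the list of things; names that differ only in an ending like _2 or _b are one class to them, and where a whole thing is asked for, a point or a joint stands for the part that bears it (a point fixed in the world has none). Each returns a list of dicts, best first, with "p" (0 to 1); they miss things now and then, are a little off and sometimes report something else, mostly with a low value. They report only what shows in the picture. A call takes as long as a camera call. They do not tell look-alikes from the thing itself.
- cams.boxes_of(camera, query): "pixel" ([column, row] in pixels, amid what is visible of it).
- cams.outline_of(camera, query): "region" (420x560 bool, what is visible of it) and "pixel" ([column, row] in pixels, amid what is visible of it).
- cams.mark_of(camera, query): "pixel" ([column, row] in pixels: a listed point, or the origin of a listed thing).
The state is a dict: "time_s": time; "q": joint angles; "qvel": joint speeds; "joint_torque": joint torques, N m; "tool_pos": TCP position; "ee_rot": TCP orientation; "contact_force": force on the tool from outside, world axes, zero at the start; "torque": the same for the moment, N m; "gripper_width": finger opening in m; "finger_force": force on a finger pad.
Only numpy, scipy, OpenCV 4.12 (cv2) and the standard library are available. Lean on these libraries where they do the work, as an engineer would, in place of code of your own. Each camera call takes 0.05 s, during which the arm holds its last target. There are 200 camera calls.

TASK

Build the lens pack in the pin nest: lay the white-rimmed lens on the seat, then one spacer ring on it, then the black-rimmed lens, then the knurled red lock ring on top, each lying flat between the four pins, with the lens tabs pointing out through the narrow gaps between the pins. Of the two spacers (brass or blue) use the one that brings the top of the finished pack level with the top of the gauge post that stands beside the nest; the other post is put away and does not count. Leave the other spacer, the loupe and the tweezers where they lie.

Things in the scene. Friction and masses are not known exactly. Their poses are not given: they have to be found in the camera images.
- nest: Fixed aluminium disc, 92 mm wide, 10 thick; black seat in its middle, top at z 14 mm. Origin: underside centre, z up. Four pins at x +-24.7, y +-17.9 mm: 14 mm thick to z 24, tapering to 6 mm at z 29, tips at z 52; 2.5 mm play round a 42 mm disc below, a 50 mm disc above. Gaps: 22 mm wide at both x ends (lens tabs), 35 mm at both y sides (fingers). Same after a half turn.
- lens_white_c (a point): Centre (half-way up) of the white-rimmed lens: disc 42 mm in diameter, 8 mm thick, lying flat, with a dark grip tab 14 mm wide that sticks out along its own -x to 29 mm from the centre; z up. Grip it across its own y. Bottom of the pack.
- lens_black_c (a point): Centre (half-way up) of the black-rimmed lens: disc 50 mm in diameter, 8 mm thick, lying flat, with a black grip tab 14 mm wide that sticks out along its own -x to 33 mm from the centre; z up. Grip it across its own y. It goes on the spacer.
- spacer_short_c (a point): Centre (half-way up) of the short spacer: plain brass ring, outside 42 mm, bore 32 mm, 8 mm high, lying flat; z is its axis.
- spacer_long_c (a point): Centre (half-way up) of the long spacer: plain blue ring, outside 42 mm, bore 32 mm, 18 mm high, standing flat; z is its axis.
- lock_ring_c (a point): Centre (half-way up) of the lock ring: red-anodised metal ring with knurled rim, outside 50 mm (51 over the knurl), bore 38 mm, 8 mm high, lying flat; z is its axis. The top of the pack.
- gauge_short: Short gauge post: fixed steel pillar with green head, foot 30 mm wide, 46 mm high, as a pack with the 8 mm spacer is (14 + 8 + 8 + 8 + 8 mm above the table). Origin: centre of its foot. At each start one of the two posts stands 75 mm from the nest's axis on its -x side; the other is put away over 0.2 m from the nest.
- gauge_tall: Tall gauge post: like the short one but with yellow head and 56 mm high (a pack with the 18 mm spacer is 56 mm high); fixed. Origin: centre of its foot, on the table.
- loupe_c (a point): Centre of the black eye loupe, 39 mm across and 40 mm high, standing on the table: a bystander.
- tweezers_c (a point): Centre of the steel tweezers, 12 x 128 x 9 mm, long along their own y, lying on the table: bystanders.
There are look-alikes about, which are no part of the job. Several things look just like the part that bears spacer_short_c: the one meant starts nearest to the robot's base. What is shaped like the gauge_tall but orange is not meant.

How it is judged:
On the way, in this order (a step that is already met when the one before it is completed fails the run):
1. the white-rimmed lens lies on the seat between the pins (horizontal distance between lens_white_c and nest_seat below 0.007 m and angle between lens_white_c's own z axis and vertical below 0.12 rad and z of lens_white_c in the frame of nest between 0.015 and 0.021 m), for 0.2 s.
2. the spacer that suits the gauge post beside the nest lies on the white-rimmed lens (((horizontal distance between gauge_short and nest below 0.1 m and horizontal distance between spacer_short_c and nest_seat below 0.007 m and angle between spacer_short_c's own z axis and vertical below 0.12 rad and z of spacer_short_c in the frame of nest between 0.023 and 0.029 m) or (horizontal distance between gauge_tall and nest below 0.1 m and horizontal distance between spacer_long_c and nest_seat below 0.007 m and angle between spacer_long_c's own z axis and vertical below 0.12 rad and z of spacer_long_c in the frame of nest between 0.028 and 0.034 m))), for 0.2 s.
3. the black-rimmed lens lies on the spacer (((horizontal distance between gauge_short and nest below 0.1 m and horizontal distance between lens_black_c and nest_seat below 0.007 m and angle between lens_black_c's own z axis and vertical below 0.12 rad and z of lens_black_c in the frame of nest between 0.031 and 0.037 m) or (horizontal distance between gauge_tall and nest below 0.1 m and horizontal distance between lens_black_c and nest_seat below 0.007 m and angle between lens_black_c's own z axis and vertical below 0.12 rad and z of lens_black_c in the frame of nest between 0.041 and 0.047 m))), for 0.2 s.
4. the lock ring lies on the black-rimmed lens (((horizontal distance between gauge_short and nest below 0.1 m and horizontal distance between lock_ring_c and nest_seat below 0.007 m and angle between lock_ring_c's own z axis and vertical below 0.12 rad and z of lock_ring_c in the frame of nest between 0.039 and 0.045 m) or (horizontal distance between gauge_tall and nest below 0.1 m and horizontal distance between lock_ring_c and nest_seat below 0.007 m and angle between lock_ring_c's own z axis and vertical below 0.12 rad and z of lock_ring_c in the frame of nest between 0.049 and 0.055 m))), for 0.2 s.
At the end, for the whole second after the job is handed in: White lens, the spacer suiting the post beside the nest (short post brass, tall post blue), black lens and lock ring lie stacked in this order, each within 7 mm of the nest axis, 3 mm of its proper height, flat within 0.12 rad; the other spacer moved under 20 mm; all at rest (all of step 1 and ((horizontal distance between gauge_short and nest below 0.1 m and horizontal distance between spacer_short_c and nest_seat below 0.007 m and angle between spacer_short_c's own z axis and vertical below 0.12 rad and z of spacer_short_c in the frame of nest between 0.023 and 0.029 m) or (horizontal distance between gauge_tall and nest below 0.1 m and horizontal distance between spacer_long_c and nest_seat below 0.007 m and angle between spacer_long_c's own z axis and vertical below 0.12 rad and z of spacer_long_c in the frame of nest between 0.028 and 0.034 m)) and ((horizontal distance between gauge_short and nest below 0.1 m and horizontal distance between lens_black_c and nest_seat below 0.007 m and angle between lens_black_c's own z axis and vertical below 0.12 rad and z of lens_black_c in the frame of nest between 0.031 and 0.037 m) or (horizontal distance between gauge_tall and nest below 0.1 m and horizontal distance between lens_black_c and nest_seat below 0.007 m and angle between lens_black_c's own z axis and vertical below 0.12 rad and z of lens_black_c in the frame of nest between 0.041 and 0.047 m)) and ((horizontal distance between gauge_short and nest below 0.1 m and horizontal distance between lock_ring_c and nest_seat below 0.007 m and angle between lock_ring_c's own z axis and vertical below 0.12 rad and z of lock_ring_c in the frame of nest between 0.039 and 0.045 m) or (horizontal distance between gauge_tall and nest below 0.1 m and horizontal distance between lock_ring_c and nest_seat below 0.007 m and angle between lock_ring_c's own z axis and vertical below 0.12 rad and z of lock_ring_c in the frame of nest between 0.049 and 0.055 m)) and ((horizontal distance between gauge_short and nest below 0.1 m and distance of spacer_long_c from where it was at the start of the episode below 0.02 m) or (horizontal distance between gauge_tall and nest below 0.1 m and distance of spacer_short_c from where it was at the start of the episode below 0.02 m)) and linear speed of each of lens_white, lens_black, spacer_short, spacer_long, lock_ring below 0.02 m/s); the robot touches nothing.
It fails at once if the loupe or the tweezers are moved more than 30 mm (distance of any of loupe_c, tweezers_c from where it was at the start of the episode above 0.03 m).
It also fails if it takes over 93 s, if anything falls off the work surface, if the arm or the gripper's body presses on something with over 40 N, if the wrist force passes 120 N, or if a joint passes its speed limit or range.

## Working session

There is one attempt and no reset: what is moved stays moved. The work goes in short steps, Python scripts to look and compute and a shell command to move; the robot and the scene stay as the last step left them, time stands still between calls to the robot, and variables do not carry over. Pictures are saved under pics/ and viewed, at most 14 in all, crops included, and the job is handed in when it is done.

```bash
mkdir -p pics; ls; cat > h.py <<'E'
import numpy as np, cv2
from rig import status, cams, job
from scipy.spatial.transform import Rotation as Rn
def snap(cam,fn=None):
    K=cams.get_calibration(cam); rgb,d=cams.read_camera(cam)
    if fn: cv2.imwrite('pics/'+fn,cv2.cvtColor(rgb,cv2.COLOR_RGB2BGR))
    return rgb,d,K
def cloud(d,K):
    m=np.array(K['mtx']);v,u=np.mgrid[:d.shape[0],:d.shape[1]]
    P=np.stack([(u-m[0,2])/m[0,0]*d,(v-m[1,2])/m[1,1]*d,d],-1)
    return (P-np.array(K['t']))@np.array(K['R'])
def onplane(px,K,z):
    m=np.array(K['mtx']);R=np.array(K['R']);t=np.array(K['t'])
    r=R.T@np.linalg.solve(m,[px[0],px[1],1]);c=-R.T@t
    return c+r*(z-c[2])/r[2]
def tool():
    s=status.observe();q=s['ee_rot'];return np.array(s['tool_pos']),Rn.from_quat([q[1],q[2],q[3],q[0]])
def delta(p,yaw=None):
    "row numbers to reach TCP p, tool down with tool y axis at yaw (mod pi)"
    P,R=tool();x=R.inv().apply(np.array(p)-P)/.5
    out=[x.round(4)]
    if yaw is not None:
        c=[]
        for k in (0,1):
            a=yaw+k*np.pi; y=np.array([np.cos(a),np.sin(a),0]);z=np.array([0,0,-1.]);T=Rn.from_matrix(np.stack([np.cross(y,z),y,z],1))
            c.append((R.inv()*T).as_rotvec()/np.pi)
        out+= [v.round(4) for v in sorted(c,key=np.linalg.norm)]
    return out
E
python3 - <<'E'
from h import *
print(tool()[1].as_matrix().round(3))
H=dict(nest=0.0,lens_white_c=.004,lens_black_c=.004,spacer_short_c=.004,spacer_long_c=.009,lock_ring_c=.004,gauge_short=0,gauge_tall=0,loupe_c=.02,tweezers_c=.004)
for cam in('scene','side'):
    rgb,d,K=snap(cam,cam+'0.png')
    for n,z in H.items():
        print(cam,n,[(round(r['p'],2),np.round(r['pixel']).tolist(),onplane(r['pixel'],K,z)[:2].round(3).tolist()) for r in cams.mark_of(cam,n)[:4]])
E
```

```text
pics
[[-0.914  0.406 -0.001]
 [ 0.406  0.914 -0.002]
 [-0.    -0.002 -1.   ]]
scene nest [(0.69, [202.0, 221.0], [0.507, 0.165])]
scene lens_white_c [(0.43, [247.0, 190.0], [0.698, 0.169]), (0.27, [262.0, 245.0], [0.497, -0.023])]
scene lens_black_c [(0.65, [280.0, 209.0], [0.654, 0.032]), (0.4, [294.0, 226.0], [0.605, -0.04])]
scene spacer_short_c [(0.64, [333.0, 220.0], [0.679, -0.106]), (0.48, [354.0, 207.0], [0.764, -0.122])]
scene spacer_long_c [(0.6, [294.0, 224.0], [0.605, -0.038]), (0.38, [287.0, 297.0], [0.382, -0.161])]
scene lock_ring_c [(0.53, [260.0, 244.0], [0.499, -0.017])]
scene gauge_short [(0.75, [176.0, 230.0], [0.445, 0.189])]
scene gauge_tall [(0.83, [285.0, 296.0], [0.39, -0.151]), (0.67, [242.0, 302.0], [0.334, -0.095])]
scene loupe_c [(0.68, [319.0, 190.0], [0.777, -0.013])]
scene tweezers_c [(0.67, [285.0, 185.0], [0.779, 0.096])]
side nest [(0.83, [264.0, 284.0], [0.515, 0.171])]
side lens_white_c [(0.82, [176.0, 257.0], [0.678, 0.145])]
side lens_black_c [(0.54, [212.0, 227.0], [0.658, 0.031]), (0.36, [297.0, 228.0], [0.501, -0.013])]
side spacer_short_c [(0.65, [191.0, 188.0], [0.769, -0.125]), (0.55, [225.0, 199.0], [0.676, -0.094])]
side spacer_long_c [(0.5, [249.0, 210.0], [0.609, -0.049])]
side lock_ring_c [(0.52, [296.0, 227.0], [0.504, -0.016])]
side gauge_short []
side gauge_tall [(0.59, [386.0, 221.0], [0.338, -0.097]), (0.51, [365.0, 208.0], [0.383, -0.147])]
side loupe_c [(0.81, [172.0, 201.0], [0.764, -0.023])]
side tweezers_c [(0.62, [136.0, 231.0], [0.785, 0.085])]
```

View pics/scene0.png

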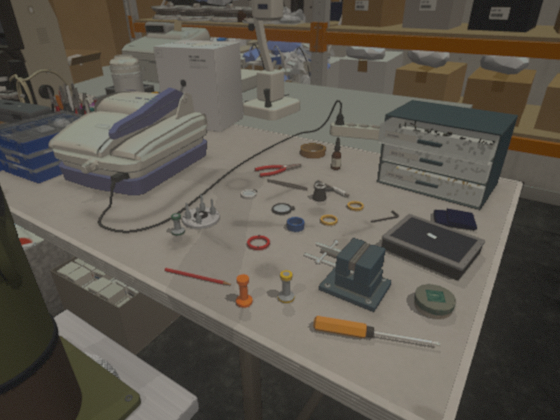

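View pics/side0.png

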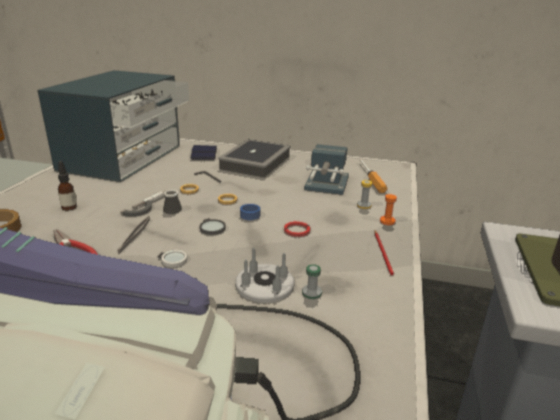

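The green (short) post at scene (176,228) and side (312,280) stands beside the nest, so the brass spacer is needed. Of the two brass rings, the one nearest the base is at scene (330,220), about (0.677, -0.10). The yellow post and its orange look-alike are put away. Before moving, I'll check the path past the big machine on the left.

```bash
python3 - <<'E'
from h import *
for c in('scene','side'):
    rgb,d,K=snap(c);P=cloud(d,K).reshape(-1,3)[d.ravel()>0]
    for x0 in np.arange(.2,.9,.1):
        print(c,round(x0,1),[ (lambda z: round(float(np.percentile(z,98)),2) if len(z)>5 else None)(P[(P[:,0]>x0)&(P[:,0]<x0+.1)&(P[:,1]>y)&(P[:,1]<y+.1),2]) for y in np.arange(-.3,.75,.1)])
print(delta([.52,.16,.30],np.radians(72)))
E
```

```text
scene 0.2 [0.0, 0.0, 0.0, 0.0, 0.0, 0.0, 0.0, 0.0, 0.0, 0.0, None]
scene 0.3 [0.02, 0.06, 0.06, 0.01, 0.0, 0.01, 0.01, 0.0, 0.0, 0.0, 0.14]
scene 0.4 [0.09, 0.07, 0.01, 0.0, 0.05, 0.01, 0.1, 0.17, 0.15, 0.15, 0.14]
scene 0.5 [0.09, 0.06, 0.02, 0.01, 0.04, 0.01, 0.13, 0.2, 0.17, 0.17, 0.14]
scene 0.6 [0.03, 0.01, 0.02, 0.01, 0.01, 0.01, 0.13, 0.22, 0.21, 0.21, 0.2]
scene 0.7 [0.03, 0.01, 0.04, 0.01, 0.01, 0.01, 0.0, 0.23, 0.21, 0.21, 0.2]
scene 0.8 [0.18, 0.18, 0.01, 0.01, 0.01, 0.01, 0.01, 0.2, None, None, 0.28]
side 0.2 [0.0, 0.0, 0.0, 0.0, 0.0, 0.0, 0.0, None, None, None, None]
side 0.3 [0.02, 0.06, 0.05, 0.01, 0.0, 0.01, 0.01, None, None, None, None]
side 0.4 [0.09, 0.06, 0.01, 0.0, 0.05, 0.01, 0.1, 0.18, 0.15, None, None]
side 0.5 [0.09, 0.06, 0.02, 0.0, 0.04, 0.01, 0.13, 0.2, 0.17, None, None]
side 0.6 [0.03, 0.01, 0.02, 0.01, 0.01, None, None, 0.22, 0.17, None, None]
side 0.7 [0.03, 0.01, 0.04, 0.01, 0.01, None, None, 0.15, None, None, None]
side 0.8 [0.18, 0.18, 0.01, 0.01, 0.01, None, None, None, None, None, None]
[array([-0.8207, -0.5356, -0.1374]), array([ 0.   ,  0.   , -0.033]), array([ 0.00e+00, -1.00e-04,  9.67e-01])]
```

```bash
python3 -m pendant '{"delta_rot":[[0,0,0],[0,0,-0.033],[0,0,-0.033],[0,0,-0.033],[0,0,-0.033],[0,0,-0.033],[0,0,-0.033],[0,0,-0.033],[0,0,-0.033],[0,0,-0.033],[0,0,-0.033],[0,0,-0.033]],"xyz":[[0,0,-0.12],[-0.82,-0.535,-0.137],[-0.82,-0.535,-0.137],[-0.82,-0.535,-0.137],[-0.82,-0.535,-0.137],[-0.82,-0.535,-0.137],[-0.82,-0.535,-0.137],[-0.82,-0.535,-0.137],[-0.82,-0.535,-0.137],[-0.82,-0.535,-0.137],[-0.82,-0.535,-0.137],[-0.82,-0.535,-0.137]],"jaw":[1,1,1,1,1,1,1,1,1,1,1,1]}'
python3 - <<'E'
from h import *
rgb,d,K=snap('wrist','w1.png')
print(tool()[0],K['R'].round(2) if hasattr(K['R'],'round') else K['R'],(-np.array(K['R']).T@np.array(K['t'])).round(3))
for n,z in dict(nest=.014,gauge_short=.046,lens_white_c=.004,lens_black_c=.004,lock_ring_c=.004).items():
    print(n,[(round(r['p'],2),np.round(r['pixel']).tolist(),onplane(r['pixel'],K,z)[:2].round(4).tolist()) for r in cams.mark_of('wrist',n)[:3]])
E
```

```text
time_s: 2.7
tool_pos: [0.5189, 0.1622, 0.2999]
ee_rot: [-0.0, 0.155, 0.988, 0.0]
contact_force: [-0.2, 0.3, -0.1]
gripper_width: 0.0853
finger_force: 0.0
[0.51899584 0.16212281 0.29987628] [[ 0.3   0.95  0.  ]
 [ 0.91 -0.29  0.31]
 [ 0.29 -0.09 -0.95]] [0.445 0.187 0.442]
nest [(0.6, [292.0, 159.0], [0.5105, 0.1763])]
gauge_short [(0.81, [273.0, 106.0], [0.4371, 0.1752])]
lens_white_c [(0.63, [223.0, 342.0], [0.7772, -0.0311]), (0.6, [310.0, 264.0], [0.6784, 0.154])]
lens_black_c [(0.77, [231.0, 275.0], [0.6584, 0.0287]), (0.52, [293.0, 326.0], [0.783, 0.0943])]
lock_ring_c [(0.74, [170.0, 194.0], [0.5052, -0.009])]
```

View pics/w1.png

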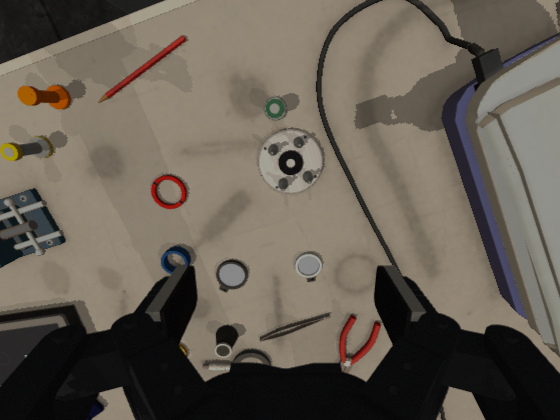

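The wrist view shows everything: nest at (291,162), green post (275,107), white lens (309,265) with its tab pointing down, black lens (231,273) with tab down, red ring (169,192) and blue spacer (176,259). The fingers hide the brass ring. I'll now fit the parts with depth.

```bash
cat >> h.py <<'E'
from scipy.optimize import least_squares
def fit(P,d,c,R,top,tab=None):
    "disc of radius R with top at height top near c: centre, tab direction, residual (mm)"
    c=np.array(c[:2],float)
    for _ in range(3):
        r=np.hypot(P[...,0]-c[0],P[...,1]-c[1])
        m=(d>0)&(P[...,2]>top-.003)&(P[...,2]<top+.004)&(r<R+.014)
        X=P[m][:,:2];X=X[np.isfinite(X).all(1)]
        h=cv2.convexHull(X.astype(np.float32))[:,0]
        # densify: outermost point in each angular bin
        a=np.arctan2(*(X-c).T[::-1]);b=((a+np.pi)/(2*np.pi)*72).astype(int)%72
        rr=np.hypot(*(X-c).T)
        E=np.array([X[b==k][np.argmax(rr[b==k])] for k in range(72) if (b==k).any()])
        s=least_squares(lambda q:np.hypot(E[:,0]-q[0],E[:,1]-q[1])-q[2],[*c,R],loss='soft_l1',f_scale=.0007)
        c=s.x[:2]
    rr=np.hypot(*(X-c).T);T=X[rr>R+.003]
    t=np.degrees(np.arctan2(*(T.mean(0)-c)[::-1])) if len(T)>2 else None
    return c.round(4).tolist(),('Rfit',round(s.x[2]*1e3,1)),('tab',t and round(t,1),len(T)),('n',len(X),'ztop',round(float(np.median(P[m][:,2])),4))
def pins(P,d,c):
    r=np.hypot(P[...,0]-c[0],P[...,1]-c[1]);m=(d>0)&(P[...,2]>.040)&(P[...,2]<.056)&(r<.042)
    X=P[m][:,:2].astype(np.float32)
    _,l,C=cv2.kmeans(X,4,None,(3,100,1e-6),20,cv2.KMEANS_PP_CENTERS)
    C=C[np.argsort(np.arctan2(*(C-C.mean(0)).T[::-1]))]
    # long side (49.4) is along nest x
    e=np.roll(C,-1,0)-C;L=np.hypot(*e.T);i=0 if L[0]+L[2]>L[1]+L[3] else 1
    v=e[i]-e[i+2]
    return C.mean(0).round(4).tolist(),'yawx',np.degrees(np.arctan2(v[1],v[0])).round(1),'sides',(L*1e3).round(1).tolist(),np.bincount(l.ravel())
E
python3 - <<'E'
from h import *
rgb,d,K=snap('wrist');P=cloud(d,K)
print('nest pins',pins(P,d,[.511,.170]))
print('nest disc',fit(P,d,[.511,.17],.046,.010))
print('white',fit(P,d,[.678,.150],.021,.008))
print('black',fit(P,d,[.658,.030],.025,.008))
print('red',fit(P,d,[.503,-.012],.025,.008))
print('post',fit(P,d,[.44,.18],.009,.046))
E
```

```text
nest pins ([0.513700008392334, 0.1736000031232834], 'yawx', np.float32(-1.6), 'sides', [48.900001525878906, 35.20000076293945, 49.099998474121094, 35.599998474121094], array([21, 21, 20, 22]))
nest disc ([0.5142, 0.1736], ('Rfit', np.float64(45.0)), ('tab', None, 0), ('n', 2762, 'ztop', 0.0094))
white ([0.6783, 0.1515], ('Rfit', np.float64(20.4)), ('tab', np.float64(-7.8), 21), ('n', 379, 'ztop', 0.0065))
black ([0.6577, 0.0303], ('Rfit', np.float64(24.6)), ('tab', np.float64(-46.6), 24), ('n', 491, 'ztop', 0.0063))
red ([0.5021, -0.009], ('Rfit', np.float64(24.6)), ('tab', None, 0), ('n', 402, 'ztop', 0.0069))
post ([0.4396, 0.1759], ('Rfit', np.float64(10.2)), ('tab', None, 0), ('n', 267, 'ztop', 0.0455))
```

```bash
python3 -c "
from h import *
print(delta([.675,.1515,.13],np.radians(82.2)))"
```

```text
[array([-0.3013,  0.0781,  0.3396]), array([ 0.    , -0.    , -0.0564]), array([-0.    , -0.    ,  0.9436])]
```

```bash
python3 -m pendant '{"delta_rot":[[0,0,-0.056],[0,0,-0.056],[0,0,-0.056],[0,0,-0.056],[0,0,-0.056],[0,0,-0.056]],"xyz":[[-0.3,0.078,0.34],[-0.3,0.078,0.34],[-0.3,0.078,0.34],[-0.3,0.078,0.34],[-0.3,0.078,0.34],[-0.3,0.078,0.34]],"jaw":[1,1,1,1,1,1]}'
python3 - <<'E'
from h import *
rgb,d,K=snap('wrist','w2.png');P=cloud(d,K)
f=fit(P,d,[.678,.1515],.021,.008);print('white',f)
print(delta([*f[0],-.001],np.radians(f[2][1]+90)))
E
```

```text
time_s: 3.8
tool_pos: [0.6741, 0.1518, 0.1304]
ee_rot: [-0.0, 0.069, 0.998, 0.0]
contact_force: [0.2, 0.0, 1.3]
gripper_width: 0.0853
finger_force: 0.0
white ([0.6786, 0.1508], ('Rfit', np.float64(20.8)), ('tab', np.float64(-6.4), 70), ('n', 1281, 'ztop', 0.0063))
[array([-0.0085, -0.0016,  0.2645]), array([ 0.0004,  0.0004, -0.0082]), array([ 6.000e-04, -6.000e-04,  9.918e-01])]
```

View pics/w2.png

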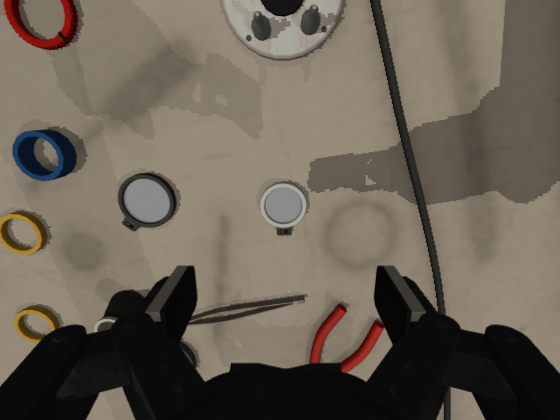

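White lens at (283,205), tab down at (284,231); the space beside it is clear. Next: descend and grip.

```bash
python3 -m pendant '{"delta_rot":[[0,0,-0.008],[0,0,-0.008],[0,0,-0.008],[0,0,-0.008],[0,0,-0.008],[0,0,-0.008],[0,0,-0.008],[0,0,-0.008],[0,0,-0.008],[0,0,-0.008]],"xyz":[[-0.0085,-0.0016,0.12],[-0.0085,-0.0016,0.2],[-0.0085,-0.0016,0.2645],[-0.0085,-0.0016,0.2645],[-0.0085,-0.0016,0.2645],[-0.0085,-0.0016,0.2645],[-0.0085,-0.0016,0.2645],[-0.0085,-0.0016,0.2645],[-0.0085,-0.0016,0.2645],[-0.0085,-0.0016,0.2645]],"jaw":[1,1,1,1,0,0,0,0,0,0]}'
python3 -c "
from h import *
p,R=tool();print(p,R.as_matrix().round(3).tolist()[0:2])
print(delta([p[0],p[1],.09]),delta([.514,.1736,.09],np.radians(88.4)))"
```

```text
time_s: 5.1
tool_pos: [0.6801, 0.1503, 0.0002]
ee_rot: [0.002, 0.057, 0.998, 0.001]
contact_force: [-2.3, -1.0, 8.0]
gripper_width: 0.0391
finger_force: 59.3
[6.80068769e-01 1.50261498e-01 1.95469075e-04] [[-0.994, 0.113, 0.003], [0.113, 0.994, 0.001]]
[array([-0.0006,  0.0002, -0.1796])] [array([ 0.3347,  0.0091, -0.1807]), array([ 0.0004,  0.001 , -0.0272]), array([ 1.600e-03, -6.000e-04,  9.728e-01])]
```

```bash
python3 -m pendant '{"delta_rot":[[0,0,0],[0,0,-0.013],[0,0,-0.027],[0,0,-0.027],[0,0,-0.027],[0,0,-0.027],[0,0,-0.027]],"xyz":[[0,0,-0.1],[0.1,0.003,-0.18],[0.22,0.006,-0.22],[0.333,0.009,-0.22],[0.333,0.009,-0.22],[0.333,0.009,-0.22],[0.333,0.009,-0.22]],"jaw":[0,0,0,0,0,0,0]}'
python3 - <<'E'
from h import *
rgb,d,K=snap('wrist','w3.png');P=cloud(d,K)
p,R=tool();print(p)
r=np.hypot(P[...,0]-p[0],P[...,1]-p[1])
z=P[...,2][(d>0)&(r<.015)&(P[...,2]>.06)];print('lens top z',np.percentile(z,[10,50,90]) if len(z) else None)
if len(z): print(fit(P,d,p,.021,np.median(z)+.001))
print(pins(P,d,[.514,.1736]))
E
```

```text
time_s: 5.98
tool_pos: [0.5157, 0.173, 0.1078]
ee_rot: [0.001, 0.015, 1.0, 0.0]
contact_force: [-0.1, -0.3, -0.2]
gripper_width: 0.0386
finger_force: 60.4
[0.51546585 0.17293079 0.10763133]
lens top z [0.11253098 0.18565736 0.1954777 ]Traceback (most recent call last):
  File "<stdin>", line 6, in <module>
  File "h.py", line 37, in fit
    h=cv2.convexHull(X.astype(np.float32))[:,0]
      ~~~~~~~~~~~~~~~~~~~~~~~~~~~~~~~~~~~~^^^^^
TypeError: 'NoneType' object is not subscriptable
```

View pics/w3.png

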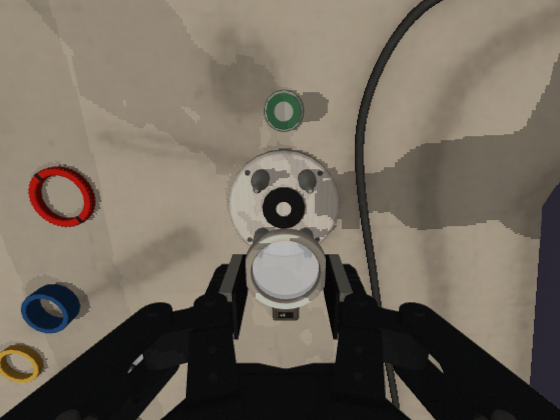

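The lens is held flat at (286,268) with its tab at (286,313). Now I'll measure its offset from the tool.

```bash
python3 - <<'E'
from h import *
rgb,d,K=snap('wrist');P=cloud(d,K)
p,R=tool();print(p)
S=P[235:312:8,286];print(S.round(4).tolist())
zt=np.median(P[255:285,270:300,2]);print(zt)
# plane tilt
Q=P[250:295,262:310].reshape(-1,3);Q=Q[abs(Q[:,2]-zt)<.004]
A=np.c_[Q[:,:2]-p[:2],np.ones(len(Q))];print('tilt,z',np.linalg.lstsq(A,Q[:,2],rcond=None)[0])
print(fit(P,d,p,.021,zt+.001))
m=R.as_matrix()
# rim by image: ellipse fit on white lens via network
o=cams.outline_of('wrist','lens_white_c')[0];print(o['p'],o['pixel'],onplane(o['pixel'],K,zt))
mk=cams.mark_of('wrist','lens_white_c')[0];print(mk,onplane(mk['pixel'],K,zt-.004))
ct=max(cv2.findContours(o['region'].astype(np.uint8),0,1)[0],key=len)[:,0]
W=np.array([onplane(c,K,zt) for c in ct]);print('bbox',W.min(0),W.max(0))
E
```

```text
[0.51512076 0.17289589 0.10749921]
[[0.4943, 0.1752, 0.1152], [0.4998, 0.175, 0.1119], [0.5046, 0.1749, 0.111], [0.5079, 0.1748, 0.113], [0.5123, 0.1747, 0.113], [0.5167, 0.1746, 0.113], [0.5215, 0.1744, 0.1127], [0.5265, 0.1743, 0.1122], [0.5316, 0.1742, 0.1116], [0.5338, 0.1741, 0.1154]]
0.11286341923169368
tilt,z [-0.00845809 -0.0032052   0.11270378]
([0.5144, 0.1741], ('Rfit', np.float64(21.3)), ('tab', np.float64(1.1), 340), ('n', 5682, 'ztop', 0.1131))
0.94 [285.1, 268.3] [0.51308264 0.17421643 0.11286342]
{'pixel': [286.6, 265.7], 'p': 0.83} [0.5138254  0.17496525 0.10886342]
bbox [0.49158362 0.15425471 0.11286342] [0.5448237  0.19449683 0.11286342]
```

```bash
python3 -m pendant '{"delta_rot":[[0,0,0.008],[0,0,0.008],[0,0,0.008],[0,0,0.008],[0,0,0.008],[0,0,0.008],[0,0,0.008],[0,0,0.008],[0,0,0.008],[0,0,0.008],[0,0,0.008],[0,0,0.008],[0,0,0.008],[0,0,0.008]],"xyz":[[0,-0.001,0.07],[0,-0.001,0.12],[0,-0.001,0.15],[0,-0.001,0.17],[0,-0.001,0.183],[0,-0.001,0.184],[0,-0.001,0.184],[0,-0.001,0.184],[0,-0.001,0.184],[0,-0.001,0.184],[0,-0.001,0.1],[0,-0.001,0],[0,-0.001,-0.06],[0,-0.001,-0.06]],"jaw":[0,0,0,0,0,0,0,0.8,0.8,0.8,0.8,0.8,1,1]}'
python3 - <<'E'
from h import *
rgb,d,K=snap('wrist','w4.png');P=cloud(d,K)
print(pins(P,d,[.514,.1736]))
print(fit(P,d,[.514,.1736],.021,.022))
print('brass',[(round(r['p'],2),np.round(r['pixel']).tolist(),onplane(r['pixel'],K,.004)[:2].round(4).tolist()) for r in cams.mark_of('wrist','spacer_short_c')[:3]])
print(tool()[0],delta([.672,-.098,.13],np.radians(80)))
E
```

```text
time_s: 7.92
tool_pos: [0.5152, 0.1731, 0.1398]
ee_rot: [0.002, 0.027, 1.0, 0.001]
contact_force: [0.3, 0.2, -0.5]
gripper_width: 0.0857
finger_force: 0.0
([0.5131000280380249, 0.17319999635219574], 'yawx', np.float32(-1.8), 'sides', [48.900001525878906, 35.20000076293945, 48.70000076293945, 35.400001525878906], array([58, 58, 56, 60]))
([0.5166, 0.1748], ('Rfit', np.float64(24.2)), ('tab', np.float64(-99.8), 277), ('n', 1622, 'ztop', 0.0208))
brass [(0.71, [50.0, 347.0], [0.6743, -0.0941]), (0.39, [85.0, 194.0], [0.5035, -0.0109])]
[0.51339635 0.1722683  0.13727813] [array([-0.3456, -0.5228,  0.0146]), array([-0.0001, -0.0001,  0.0385]), array([ 1.000e-04, -1.000e-04, -9.615e-01])]
```

View pics/w4.png

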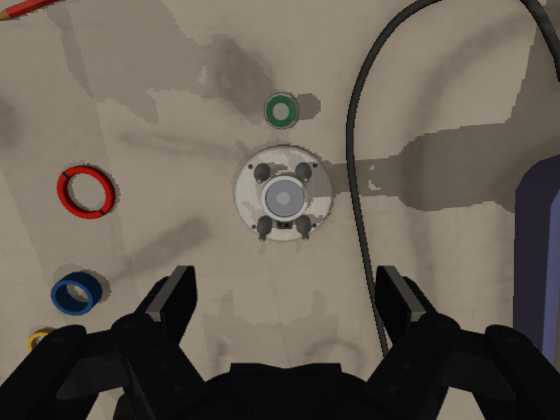

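White lens seated at (284,198), with its tab at (284,225) between the near pins. The brass spacer is next.

```bash
python3 -m pendant '{"delta_rot":[[0,0,0],[0,0,0],[0,0,0],[0,0,0],[0,0,0],[0,0,0],[0,0,0],[0,0,0]],"xyz":[[-0.31,-0.527,0],[-0.31,-0.527,0],[-0.31,-0.527,0],[-0.31,-0.527,0],[-0.31,-0.527,0],[-0.31,-0.527,0],[-0.31,-0.527,0],[-0.31,-0.527,0]],"jaw":[1,1,1,1,1,1,1,1]}'
python3 - <<'E'
from h import *
rgb,d,K=snap('wrist','w5.png');P=cloud(d,K)
f=fit(P,d,[.675,-.096],.021,.008);print('brass',f)
g=fit(P,d,[.6577,.0303],.025,.008);print('black',g)
g=fit(P,d,[.607,-.045],.021,.018);print('blue',g)
print(tool()[0],delta([*f[0],-.001],np.radians(88)))
E
```

```text
time_s: 9.02
tool_pos: [0.6536, -0.0964, 0.1367]
ee_rot: [-0.001, 0.025, 1.0, 0.001]
contact_force: [-0.6, -0.4, -1.2]
gripper_width: 0.0854
finger_force: 0.0
brass ([0.6724, -0.0961], ('Rfit', np.float64(20.4)), ('tab', None, 0), ('n', 638, 'ztop', 0.0072))
black ([0.6574, 0.0289], ('Rfit', np.float64(24.8)), ('tab', np.float64(-47.5), 77), ('n', 1909, 'ztop', 0.0061))
blue ([0.6053, -0.0431], ('Rfit', np.float64(20.4)), ('tab', None, 0), ('n', 838, 'ztop', 0.0172))
[ 0.65376947 -0.09664113  0.13704218] [array([-0.0375,  0.0027,  0.276 ]), array([ 0.0003, -0.0004, -0.0049]), array([-7.000e-04, -5.000e-04,  9.951e-01])]
```

View pics/w5.png

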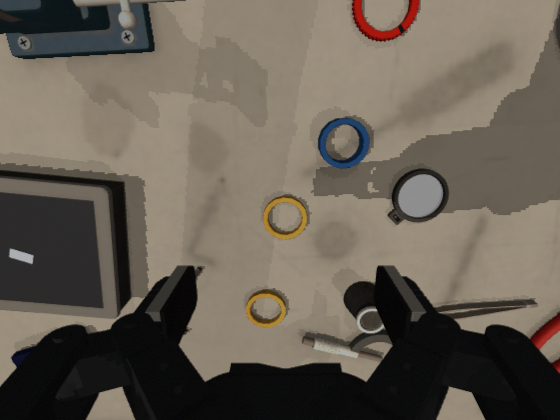

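Brass ring at (285,217). The blue ring (344,142) and the loupe (365,300) are clear of the fingers. Next: grip it and carry it to the nest.

```bash
python3 -m pendant '{"delta_rot":[[0,0,0],[0,0,0],[0,0,0],[0,0,0],[0,0,0],[0,0,0],[0,0,0],[0,0,0],[0,0,0],[0,0,0],[0,0,0],[0,0,0]],"xyz":[[-0.0375,0.0027,0.1],[-0.0375,0.0027,0.2],[-0.0375,0.0027,0.274],[-0.0375,0.0027,0.274],[-0.0375,0.0027,0.274],[-0.0375,0.0027,0.274],[-0.0375,0.0027,0.274],[-0.0375,0.0027,0.274],[-0.0375,0.0027,0.274],[-0.0375,0.0027,0.274],[-0.0375,0.0027,0.2],[-0.0375,0.0027,0.06]],"jaw":[1,1,1,1,0,0,0,0,0,0,0,0]}'
python3 -c "
from h import *
print(tool()[0],delta([.5135,.1734,.115],np.radians(88.2)))"
```

```text
time_s: 10.58
tool_pos: [0.6715, -0.0986, 0.0998]
ee_rot: [-0.002, 0.027, 1.0, 0.0]
contact_force: [0.4, -0.5, 0.9]
gripper_width: 0.0364
finger_force: 60.1
[ 0.67148891 -0.09855568  0.09981454] [array([ 0.3446,  0.5263, -0.029 ]), array([ 0.    , -0.0013, -0.0069]), array([-0.002 , -0.    ,  0.9931])]
```

```bash
python3 -m pendant '{"delta_rot":[[0,0,-0.007],[0,0,-0.007],[0,0,-0.007],[0,0,-0.007],[0,0,-0.007],[0,0,-0.007],[0,0,-0.007],[0,0,-0.007]],"xyz":[[0.344,0.526,-0.02],[0.344,0.526,-0.02],[0.344,0.526,-0.02],[0.344,0.526,-0.02],[0.344,0.526,-0.02],[0.344,0.526,-0.02],[0.344,0.526,-0.02],[0.344,0.526,-0.02]],"jaw":[0,0,0,0,0,0,0,0]}'
python3 - <<'E'
from h import *
rgb,d,K=snap('wrist','w6.png');P=cloud(d,K)
p,R=tool();print(p)
r=np.hypot(P[...,0]-p[0],P[...,1]-p[1]);m=(d>0)&(r<.026)&(P[...,2]>p[2]-.003)&(P[...,2]<p[2]+.014)
zt=np.percentile(P[m][:,2],80);print(zt,m.sum())
Q=P[m];Q=Q[(abs(Q[:,2]-zt)<.003)&(abs(Q[:,1]-p[1])<.016)];A=np.c_[Q[:,:2]-p[:2],np.ones(len(Q))];print('tilt,z',np.linalg.lstsq(A,Q[:,2],rcond=None)[0])
print(fit(P,d,p,.021,zt)); print(pins(P,d,[.5135,.1734]))
E
```

```text
time_s: 11.58
tool_pos: [0.5166, 0.1713, 0.1103]
ee_rot: [0.001, 0.017, 1.0, -0.0]
contact_force: [0.9, -0.3, 0.2]
gripper_width: 0.0363
finger_force: 60.1
[0.51649604 0.17126497 0.11015555]
0.11518331676898262 2910
tilt,z [-0.00326069 -0.00079331  0.11426407]
([0.5144, 0.1727], ('Rfit', np.float64(20.7)), ('tab', np.float64(178.3), 68), ('n', 2177, 'ztop', 0.1145))
([0.5131999850273132, 0.17309999465942383], 'yawx', np.float32(-2.1), 'sides', [49.20000076293945, 34.20000076293945, 49.400001525878906, 35.099998474121094], array([72, 59, 74, 50]))
```

View pics/w6.png

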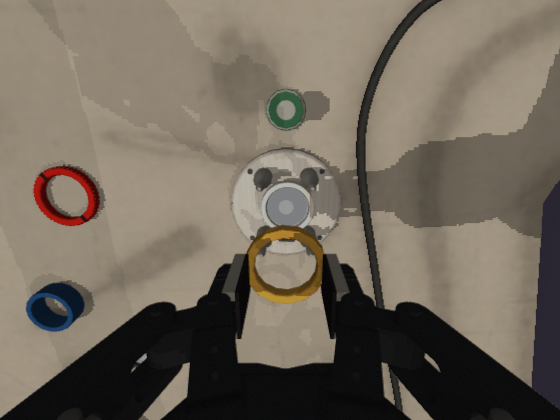

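Brass ring held flat at (286,265). Next: lower it into the nest and release it.

```bash
python3 -m pendant '{"delta_rot":[[0,0,0],[0,0,0],[0,0,0],[0,0,0],[0,0,0],[0,0,0],[0,0,0]],"xyz":[[0.002,0.001,0.06],[0.002,0.001,0.1],[0.002,0.001,0.135],[0.002,0.001,0.155],[0.002,0.001,0.166],[0.002,0.001,0.166],[0.002,0.001,0.166]],"jaw":[0,0,0,0,0,0,0]}'
```

```text
time_s: 12.5
tool_pos: [0.5148, 0.174, 0.0275]
ee_rot: [0.0, 0.016, 1.0, 0.0]
contact_force: [-0.2, 0.6, -0.6]
gripper_width: 0.0363
finger_force: 60.1
```

```bash
python3 -m pendant '{"delta_rot":[[0,0,0],[0,0,0]],"xyz":[[0,0,0.004],[0,0,0.004]],"jaw":[0,0]}'; python3 -m pendant '{"delta_rot":[[0,0,0],[0,0,0],[0,0,0],[0,0,0],[0,0,0],[0,0,0],[0,0,0],[0,0,0]],"xyz":[[0,0,0],[0,0,0],[0,0,0],[0,0,-0.1],[0,0,-0.2],[0,0,-0.23],[0,0,-0.23],[0,0,-0.23]],"jaw":[0.8,0.8,0.8,0.8,0.8,1,1,1]}'
python3 - <<'E'
from h import *
rgb,d,K=snap('wrist','w7.png');P=cloud(d,K)
r=np.hypot(P[...,0]-.5133,P[...,1]-.1733);m=(d>0)&(r<.0215)&(r>.015)&(P[...,2]>.015)&(P[...,2]<.04)
print('z',np.percentile(P[m][:,2],[5,25,50,75,95]))
m&=P[...,2]>.026;Q=P[m];print(Q.mean(0));A=np.c_[Q[:,:2]-[.5133,.1733],np.ones(len(Q))];print('tilt,z',np.linalg.lstsq(A,Q[:,2],rcond=None)[0])
rc=np.hypot(P[...,0]-.5133,P[...,1]-.1733);mm=(rc<.026)&(d>0)&(rgb[...,0]>1.6*rgb[...,2].astype(int))
(cx,cy),w,a=cv2.fitEllipse(cv2.convexHull(np.argwhere(mm)[:,::-1].astype(np.int32)));print('yellow',cx,cy,w,onplane((cx,cy),K,.028))
print(tool()[0],delta([.640,.029,.13],np.radians(42.5)))
E
python3 -c "
import cv2;i=cv2.imread('pics/w7.png')[100:300,180:400];cv2.imwrite('pics/w7c.png',cv2.resize(i,None,fx=3,fy=3))"
```

```text
time_s: 12.75
tool_pos: [0.5149, 0.174, 0.0255]
ee_rot: [0.001, 0.016, 1.0, 0.0]
contact_force: [-0.2, 0.4, 3.3]
gripper_width: 0.0366
finger_force: 60.5
time_s: 13.75
tool_pos: [0.5135, 0.1733, 0.1387]
ee_rot: [-0.001, 0.016, 1.0, -0.001]
contact_force: [-0.5, -0.0, 0.3]
gripper_width: 0.0852
finger_force: 0.0
z [0.01843969 0.02260041 0.02915944 0.02985268 0.03061666]
[0.51238506 0.17505809 0.02946768]
tilt,z [ 0.00494952 -0.00147085  0.02947479]
yellow 286.1944885253906 203.57705688476562 (48.09889221191406, 49.149574279785156) [0.51250034 0.17547878 0.028     ]
[0.51343877 0.17337298 0.13852625] [array([-0.2621, -0.2807,  0.0167]), array([-0.0007, -0.0007,  0.2539]), array([ 0.0008, -0.0009, -0.7461])]
```

View pics/w7c.png

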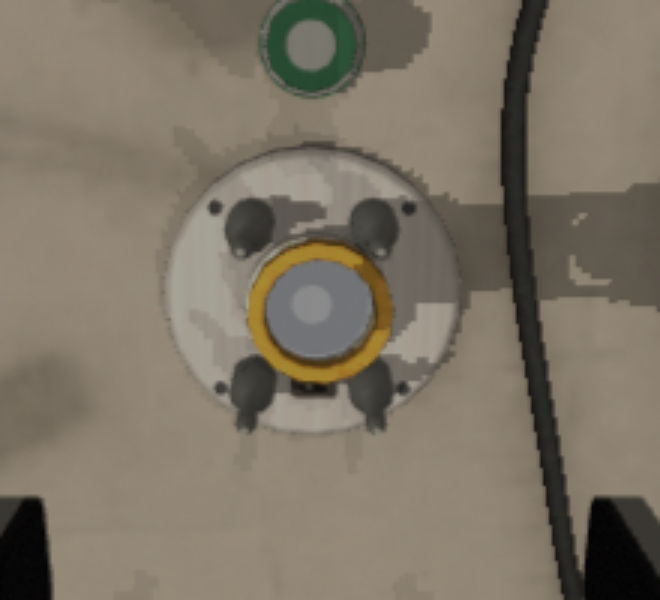

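The brass ring is flat and seated on the lens, at crop (320,312), about 2 mm off the axis. The black lens is next.

```bash
python3 -m pendant '{"delta_rot":[[0,0,0.254],[0,0,0.254],[0,0,0.254],[0,0,0.254],[0,0,0.254],[0,0,0.254],[0,0,0.254],[0,0,0.254],[0,0,0.254],[0,0,0.254],[0,0,0.254],[0,0,0.254],[0,0,0.254],[0,0,0.254],[0,0,0.254],[0,0,0.254],[0,0,0.254],[0,0,0.254],[0,0,0.254]],"xyz":[[-0.297,-0.28,0],[-0.297,-0.28,0],[-0.297,-0.28,0],[-0.297,-0.28,0],[-0.297,-0.28,0],[-0.297,-0.28,0],[-0.297,-0.28,0.1],[-0.297,-0.28,0.2],[-0.297,-0.28,0.277],[-0.297,-0.28,0.277],[-0.297,-0.28,0.277],[-0.297,-0.28,0.277],[-0.297,-0.28,0.277],[-0.297,-0.28,0.277],[-0.297,-0.28,0.277],[-0.297,-0.28,0.2],[-0.297,-0.28,0.1],[-0.297,-0.28,0.02],[-0.297,-0.28,0.02]],"jaw":[0.8,0.8,0.8,0.8,0.8,0.8,0.8,0.8,0.8,0.8,0,0,0,0,0,0,0,0,0]}'
python3 -c "
from h import *
print(tool()[0],delta([.5132,.1732,.14],np.radians(88.2)))"
```

```text
time_s: 16.18
tool_pos: [0.6617, 0.0293, 0.135]
ee_rot: [0.004, 0.403, 0.915, 0.002]
contact_force: [-0.5, 0.6, -0.6]
gripper_width: 0.0455
finger_force: 61.3
[0.66172183 0.02934405 0.13497568] [array([ 0.4127, -0.0247, -0.0126]), array([ 0.0015,  0.0027, -0.254 ]), array([ 0.0034, -0.0019,  0.7459])]
```

```bash
python3 -m pendant '{"delta_rot":[[0,0,-0.254],[0,0,-0.254],[0,0,-0.254],[0,0,-0.254],[0,0,-0.254],[0,0,-0.254],[0,0,-0.254],[0,0,-0.254]],"xyz":[[0.412,-0.025,0],[0.412,-0.025,0],[0.412,-0.025,0],[0.412,-0.025,0],[0.412,-0.025,0],[0.412,-0.025,0],[0.412,-0.025,0],[0.412,-0.025,0]],"jaw":[0,0,0,0,0,0,0,0]}'
cat > held.py <<'E'
from h import *
import sys
R0=float(sys.argv[1])
rgb,d,K=snap('wrist',sys.argv[2]);P=cloud(d,K)
p,R=tool();print(p)
r=np.hypot(P[...,0]-p[0],P[...,1]-p[1]);m=(d>0)&(r<R0+.005)&(P[...,2]>p[2]-.004)&(P[...,2]<p[2]+.014)
zt=np.percentile(P[m][:,2],80);print('z',np.percentile(P[m][:,2],[10,50,80,95]),m.sum())
Q=P[m];Q=Q[(abs(Q[:,2]-zt)<.004)&(abs(Q[:,1]-p[1])<.018)];A=np.c_[Q[:,:2]-p[:2],np.ones(len(Q))];print('tilt,z',np.linalg.lstsq(A,Q[:,2],rcond=None)[0])
f=fit(P,d,p,R0,zt);print(f);q=pins(P,d,[.5133,.1733]);print(q)
c=np.array([.5133,.1733]);print('move',delta([*(p[:2]+c-np.array(f[0])),p[2]])[0])
E
python3 held.py .025 w8.png
```

```text
time_s: 17.18
tool_pos: [0.5109, 0.1718, 0.1299]
ee_rot: [0.0, 0.017, 1.0, -0.0]
contact_force: [-0.5, -0.4, -0.4]
gripper_width: 0.0453
finger_force: 61.3
[0.5106726  0.17203938 0.12994416]
z [0.13022213 0.13135868 0.13334135 0.13639912] 7481
tilt,z [-0.0023089  -0.00354907  0.13151785]
([0.512, 0.1732], ('Rfit', np.float64(24.9)), ('tab', np.float64(-1.5), 222), ('n', 6377, 'ztop', 0.1315))
([0.4885999858379364, 0.17389999330043793], 'yawx', np.float32(87.9), 'sides', [2.5999999046325684, 32.599998474121094, 2.5999999046325684, 37.79999923706055], array([32, 30, 31, 29]))
move [-0.0026  0.0003  0.    ]
```

View pics/w8.png

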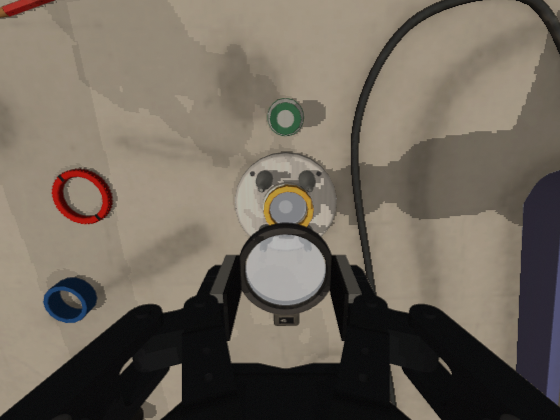

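Black lens held flat at (286,268), tab at (286,318) pointing along the nest +x gap. Lowering.

```bash
python3 -m pendant '{"delta_rot":[[0,0,0],[0,0,0],[0,0,0],[0,0,0],[0,0,0],[0,0,0],[0,0,0],[0,0,0]],"xyz":[[-0.0026,0,0.06],[-0.0026,0,0.1],[-0.0026,0,0.14],[-0.0026,0,0.165],[-0.0026,0,0.178],[-0.0026,0,0.184],[-0.0026,0,0.188],[-0.0026,0,0.188]],"jaw":[0,0,0,0,0,0,0,0]}'
```

```text
time_s: 18.23
tool_pos: [0.5117, 0.1727, 0.0363]
ee_rot: [0.0, 0.016, 1.0, 0.0]
contact_force: [-0.2, -0.5, -0.4]
gripper_width: 0.0454
finger_force: 61.3
```

```bash
python3 -m pendant '{"delta_rot":[[0,0,0],[0,0,0]],"xyz":[[0,0,0.004],[0,0,0.004]],"jaw":[0,0]}'; python3 -m pendant '{"delta_rot":[[0,0,0],[0,0,0],[0,0,0],[0,0,0],[0,0,0],[0,0,0],[0,0,0],[0,0,0],[0,0,0]],"xyz":[[0,0,0],[0,0,0],[0,0,0],[0,0,-0.08],[0,0,-0.16],[0,0,-0.21],[0,0,-0.21],[0,0,-0.21],[0,0,-0.21]],"jaw":[0.8,0.8,0.8,0.8,0.8,1,1,1,1]}'
python3 - <<'E'
from h import *
rgb,d,K=snap('wrist','w9.png');P=cloud(d,K)
r=np.hypot(P[...,0]-.5133,P[...,1]-.1733);m=(d>0)&(r<.026)&(P[...,2]>.015)&(P[...,2]<.044)
print('z',np.percentile(P[m][:,2],[5,25,50,75,95]))
m=(d>0)&(r<.020)&(P[...,2]>.025)&(P[...,2]<.044)
Q=P[m];A=np.c_[Q[:,:2]-[.5133,.1733],np.ones(len(Q))];print('tilt,z',np.linalg.lstsq(A,Q[:,2],rcond=None)[0])
print([(r['p'],onplane(r['pixel'],K,.034)) for r in cams.mark_of('wrist','lens_black_c')[:2]])
print('red',fit(P,d,[.5025,-.0095],.025,.008))
print(tool()[0],delta([.5025,-.0095,0],np.radians(88.2)))
E
python3 -c "
import cv2;i=cv2.imread('pics/w9.png')[100:300,180:400];cv2.imwrite('pics/w9c.png',cv2.resize(i,None,fx=3,fy=3))"
```

```text
time_s: 18.48
tool_pos: [0.5118, 0.1728, 0.0345]
ee_rot: [0.0, 0.016, 1.0, 0.0]
contact_force: [0.6, 0.4, 2.8]
gripper_width: 0.0456
finger_force: 62.1
time_s: 19.6
tool_pos: [0.5107, 0.1724, 0.1379]
ee_rot: [-0.001, 0.016, 1.0, -0.0]
contact_force: [-0.3, -0.7, -0.2]
gripper_width: 0.0852
finger_force: 0.0
z [0.03429354 0.03532662 0.03600641 0.03738971 0.03880585]
tilt,z [0.00272841 0.00175477 0.03568575]
[(0.79, array([0.51431866, 0.17395469, 0.034     ]))]
red ([0.5019, -0.0092], ('Rfit', np.float64(25.1)), ('tab', None, 0), ('n', 1053, 'ztop', 0.0069))
[0.51089184 0.17250382 0.13810469] [array([ 0.005 , -0.3642,  0.2765]), array([-0.0002, -0.0005,  0.0001]), array([ 8.000e-04, -3.000e-04, -9.999e-01])]
```

View pics/w9c.png

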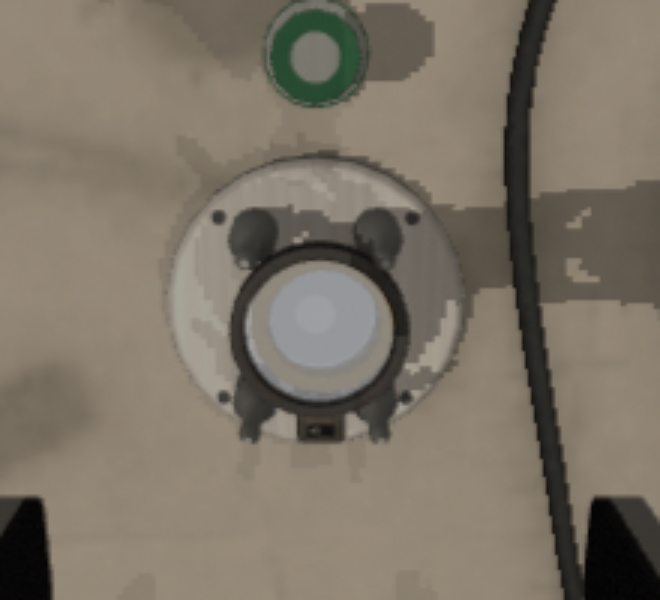

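The black lens is seated flat at crop (320,325), tab at (320,428). The red ring goes on last.

```bash
python3 -m pendant '{"delta_rot":[[0,0,0],[0,0,0],[0,0,0],[0,0,0],[0,0,0],[0,0,0],[0,0,0],[0,0,0],[0,0,0],[0,0,0],[0,0,0],[0,0,0],[0,0,0],[0,0,0],[0,0,0],[0,0,0],[0,0,0]],"xyz":[[0.006,-0.364,0],[0.006,-0.364,0],[0.006,-0.364,0],[0.006,-0.364,0],[0.006,-0.364,0.1],[0.006,-0.364,0.2],[0.006,-0.364,0.275],[0.006,-0.364,0.275],[0.006,-0.364,0.275],[0.006,-0.364,0.275],[0.006,-0.364,0.275],[0.006,-0.364,0.275],[0.006,-0.364,0.275],[0.006,-0.364,0.2],[0.006,-0.364,0.1],[0.006,-0.364,0],[0.006,-0.364,0]],"jaw":[1,1,1,1,1,1,1,1,0,0,0,0,0,0,0,0,0]}'
python3 -c "
from h import *
print(tool()[0],delta([.5132,.1732,.14],np.radians(88.2)))"
```

```text
time_s: 21.82
tool_pos: [0.5055, -0.0092, 0.1435]
ee_rot: [0.005, 0.016, 1.0, 0.0]
contact_force: [-0.0, 0.7, -1.0]
gripper_width: 0.0428
finger_force: 60.9
[ 0.50547115 -0.00916639  0.14348125] [array([-0.0036,  0.365 ,  0.0074]), array([ 0.0003,  0.003 , -0.0003]), array([ 4.700e-03, -5.000e-04,  9.997e-01])]
```

```bash
python3 -m pendant '{"delta_rot":[[0,0,0],[0,0,0],[0,0,0],[0,0,0],[0,0,0],[0,0,0]],"xyz":[[-0.004,0.365,0.007],[-0.004,0.365,0.007],[-0.004,0.365,0.007],[-0.004,0.365,0.007],[-0.004,0.365,0.007],[-0.004,0.365,0.007]],"jaw":[0,0,0,0,0,0]}'
python3 held.py .025 w10.png
```

```text
time_s: 22.58
tool_pos: [0.5104, 0.1709, 0.1353]
ee_rot: [-0.0, 0.017, 1.0, -0.001]
contact_force: [0.2, 0.2, -0.4]
gripper_width: 0.0427
finger_force: 61.0
[0.51049051 0.17103015 0.13539244]
z [0.13458663 0.1379966  0.13886772 0.14590927] 3974
tilt,z [-0.0037136   0.00158176  0.13776925]
([0.5083, 0.1725], ('Rfit', np.float64(25.3)), ('tab', np.float64(-157.1), 18), ('n', 3015, 'ztop', 0.1381))
([0.5130000114440918, 0.17319999635219574], 'yawx', np.float32(-1.8), 'sides', [48.79999923706055, 35.29999923706055, 48.70000076293945, 35.29999923706055], array([64, 59, 56, 59]))
move [-0.0099  0.0019 -0.    ]
```

View pics/w10.png

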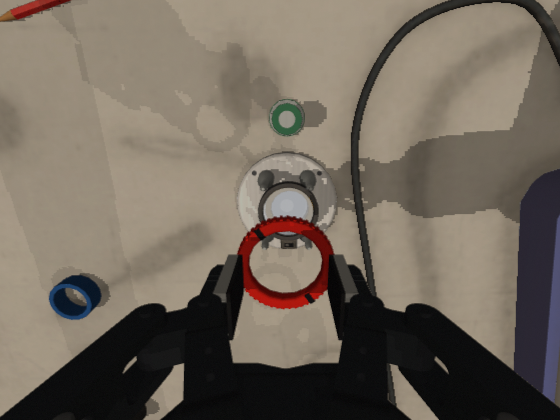

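Red ring held flat at (286,262), 5 mm short in x. I'll correct that and lower it.

```bash
python3 -m pendant '{"delta_rot":[[0,0,0],[0,0,0],[0,0,0],[0,0,0],[0,0,0],[0,0,0],[0,0,0],[0,0,0],[0,0,0]],"xyz":[[-0.01,0.002,0.04],[-0.01,0.002,0.08],[-0.01,0.002,0.12],[-0.01,0.002,0.15],[-0.01,0.002,0.165],[-0.01,0.002,0.174],[-0.01,0.002,0.178],[-0.01,0.002,0.178],[-0.01,0.002,0.178]],"jaw":[0,0,0,0,0,0,0,0,0]}'; python3 -m pendant '{"delta_rot":[[0,0,0],[0,0,0]],"xyz":[[0,0,0.004],[0,0,0.004]],"jaw":[0,0]}'
```

```text
time_s: 23.75
tool_pos: [0.5158, 0.1742, 0.047]
ee_rot: [0.0, 0.016, 1.0, 0.0]
contact_force: [0.5, 0.1, -0.5]
gripper_width: 0.0429
finger_force: 61.0
time_s: 24.0
tool_pos: [0.5154, 0.174, 0.0445]
ee_rot: [-0.0, 0.016, 1.0, -0.0]
contact_force: [0.4, 0.6, -0.3]
gripper_width: 0.0429
finger_force: 61.0
```

```bash
python3 -m pendant '{"delta_rot":[[0,0,0],[0,0,0]],"xyz":[[0,0,0.003],[0,0,0.003]],"jaw":[0,0]}'; python3 -m pendant '{"delta_rot":[[0,0,0],[0,0,0],[0,0,0],[0,0,0],[0,0,0],[0,0,0],[0,0,0],[0,0,0],[0,0,0]],"xyz":[[0,0,0],[0,0,0],[0,0,0],[0,0,-0.08],[0,0,-0.16],[0,0,-0.21],[0,0,-0.21],[0,0,-0.21],[0,0,-0.21]],"jaw":[0.8,0.8,0.8,0.8,0.8,1,1,1,1]}'
python3 - <<'E'
from h import *
rgb,d,K=snap('wrist','w11.png');P=cloud(d,K)
print('ring',fit(P,d,[.5133,.1733],.025,.046))
r=np.hypot(P[...,0]-.5133,P[...,1]-.1733);m=(d>0)&(r<.028)&(P[...,2]>.040)&(P[...,2]<.055)&(rgb[...,0]>2*rgb[...,1].astype(int))
Q=P[m];print(np.percentile(Q[:,2],[10,50,90]),Q.mean(0));A=np.c_[Q[:,:2]-[.5133,.1733],np.ones(len(Q))];print('tilt,z',np.linalg.lstsq(A,Q[:,2],rcond=None)[0])
m=(d>0)&(np.hypot(P[...,0]-.4396,P[...,1]-.1759)<.006);print('post z',np.median(P[m][:,2]))
cv2.imwrite('pics/w11c.png',cv2.resize(cv2.cvtColor(rgb,cv2.COLOR_RGB2BGR)[100:300,180:400],None,fx=3,fy=3))
E
```

```text
time_s: 24.25
tool_pos: [0.5156, 0.1741, 0.0433]
ee_rot: [0.0, 0.016, 1.0, 0.0]
contact_force: [-0.5, -0.5, 3.1]
gripper_width: 0.0432
finger_force: 62.2
time_s: 25.38
tool_pos: [0.5147, 0.1737, 0.1469]
ee_rot: [-0.001, 0.016, 1.0, -0.0]
contact_force: [-0.0, -0.4, -0.1]
gripper_width: 0.0856
finger_force: 0.0
ring ([0.5135, 0.1757], ('Rfit', np.float64(25.2)), ('tab', np.float64(-107.4), 109), ('n', 1406, 'ztop', 0.0461))
[0.04430991 0.04602182 0.04697327] [0.51283568 0.17569773 0.04574794]
tilt,z [0.00033791 0.00185999 0.04574364]
post z 0.04571230128456491
```

View pics/w11c.png

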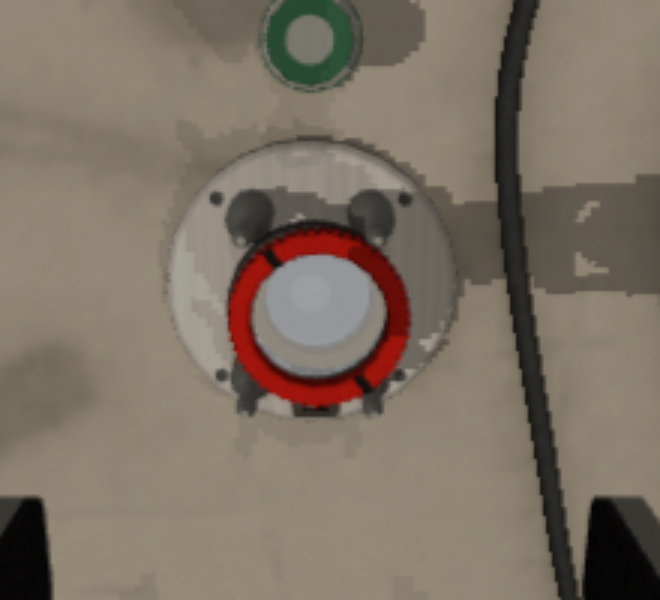

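The red ring lies flat between the pins at crop (320,315). Its top measures 46 mm, level with the green post, and it sits about 2.5 mm off the axis. The gripper is clear, so I'm handing in.

```bash
python3 -c "
from rig import job;print(job.finish_job())"
```

```text
the job is handed in; nothing more can be done
None
```

I built the lens pack (white lens, brass spacer, black lens, red lock ring) and handed it in after about 25 s of robot time. Its top measured 46 mm, level with the short green post; the hand-in call returned no verdict.

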